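Divert one failed cell with the seesaw gate

TASK

The cell in the sorter's test cradle has failed and must go to the other tray than the one the seesaw gate feeds now: press the gate's raised thumb pad down with a fingertip so that the gate rocks over to the other chute, then push the cell sideways out of the cradle into the slot and let it roll down into that tray by itself. Once it lies there, rock the gate back to the side it started on, ready for the next cells. Touch, press and push only: do not lift the cell or handle it after it has dropped, and leave the other things on the bench where they are.

Things in the scene. Friction and masses are not known exactly. Their poses are not given: they have to be found in the camera images.
- sorter: cell sorter, a metal frame fixed to the bench, 392 mm wide (y), 94 mm deep (x), back panel 147 mm high (face at x +37 mm). Origin: centre of its underside; x points away from the operator to the back panel, y to its left chute and tray, z up. Inside, from the middle outwards: slot with the seesaw gate under it, left and right chutes (|y| 69 to 112 mm), left and right trays
- tray_left (a point): middle of the left tray's floor: sorter y +148 mm, z 15 mm. The tray runs from the foot of the chute (y 112 mm) to y 187 mm, 74 mm wide in x, rim at z 41 to 53 mm; its floor falls gently outwards, so cells gather at the outer end. Two finished cells lie here at the start
- tray_right (a point): the same on the right (sorter y -148 mm); one finished cell lies here at the start
- cradle (a point): middle of the bottom line of the test cradle (sorter x 0, y +40, z 122 mm), a shallow black vee ledge over the gate, y +14 to +53 mm, free to the left and above. It rises at 8 degrees: on the left to y +53, z 123.8 mm; on the right to a flat crest z 124.3 mm, y +24 to +14 mm, where the slot begins. 20 mm wide contact blocks stand at its two ends (x -36 and +36 mm, to z 144 mm)
- slot (a point): middle of the slot mouth (sorter x 0, y 0, z 124 mm): y -14 to +14 mm, x -37 to +37 mm, with a stop plate on its right side up to z 139 mm and a front cheek up to z 135 mm. A cell pushed into it drops 37 mm on to the middle of the gate and rolls to whichever side is low
- cell: the cell in the test cradle: round dark grey battery cell, 18 mm diameter, 65 mm long, 45 g, lying along the sorter's x. Origin: its middle, on its axis (sorter y +40, z 131 mm at the start); its x is its axis, y and z turn as it rolls. Pushed 30 mm to the sorter's -y (under 1 N) it climbs the vee, passes the crest's edge and drops into the slot
- gate (a joint): seesaw gate, a 140 mm plate turning about the sorter's x at z 85 mm. +0.31 rad (stop): left end up, feeds the RIGHT (-y) chute; -0.31 (stop): right end up, feeds the LEFT chute; starts at either. A steel weight on an upright arm (sorter x -45 to -63 mm, 50 mm above the pivot) tumbles it over centre: pressed just past level it falls to the other stop and stays; under 1 N at a pad
- pad_left (a point): top middle of the gate's left thumb pad, a black rubber-topped tab 28 mm (x) by 26 mm (y) in front of the frame, 61 mm in front of and 56 mm left of the pivot; about 20 mm above or 15 mm below pivot height at the stops. Pressing it down while it is up rocks the gate to feed the left chute
- pad_right (a point): the same on the right: pressing it down while it is up rocks the gate to feed the right chute
- marker_1: bystander: marker pen with a black cap, 128 mm long, lying; origin: centre of its underside
- small_file: bystander: small file with a red handle, 170 mm long, lying; origin: centre of its underside
- marker_2: bystander: marker pen with a blue cap, 128 mm long, lying; origin: centre of its underside
- tweezers: bystander: steel tweezers, 122 mm long, lying; origin: centre of its underside
- flux_tin: bystander: round tin, 48 mm across, 21 mm high; origin: centre of its underside
- block_battery: bystander: 9 V block battery, 18x27x48 mm, standing; origin: centre of its underside
Mind the look-alikes: they are no part of the job. What is shaped like the cell but orange is not meant.

How it is judged:
By the outcome, as a careful person would: the job done as asked, in the order asked, and still so for the second after the job is handed in, with the robot touching nothing.
It also fails if it takes over 45 s, if anything falls off the work surface, if the arm or the gripper's body presses on something with over 40 N, if the wrist force passes 120 N, or if a joint passes its speed limit or range.

ROBOT

A 6-joint arm with a two-finger parallel gripper is mounted at the origin on a cart in front of the work surface, level with it; the furniture and walls round the work are solid. World frame = base frame: x ahead of the robot, y to its left, z up, the work surface at z = 0. Lengths are in m, angles in degrees, forces in N, time in s.
With the tool pointing down it reaches from about 0.375 to 0.925 m from the base axis. Payload 5.7 kg.
Tool frame: the origin (TCP) lies midway between the tips of the shut fingers; the grasp point (between the pads) lies hold_point_z behind it (hold_point_z is the distance from the TCP to the grasp point, in m); z points along the fingers, y is the line along which they close (so a half turn about z gives the same grasp; the last joint's range is limited). The gripper opens to 88 mm and grips with 3 to 60 N. Pads are 20 mm wide; open, the fingers measure 115 mm over their backs; the gripper's body (75 mm by 178 mm) begins 61 mm behind the grasp point.
Start: joints at [-80.735, 20.558, 86.54, -0, 72.909, -6.595], TCP at [0.164, -0.577, 0.197] pointing down, gripper open.
Joint ranges: [-170.27, 170.27], [-57.76, 135], [12.27, 136.19], [-55.21, 235.2], [11.17, 155.16], [-170.74, 170.74]. Speed limits (degrees/s): [136.94, 136.94, 180, 180, 180, 180].

INTERFACE

Orientations are given as a 3x3 rotation matrix whose columns are the frame's x, y, z axes.
In Python, from bench import * gives the robot as it stands. The module is installed in compiled form; this text tells all that it offers.
- The arm moves only by the tool move_arm, never from a script. Its argument "increments" is a list of rows, each an object of numbers: "x", "y", "z": the shift along the world's x, y, z normalised to -1 to 1, where 1 is 50 cm; "ax", "ay", "az": the turn, a rotation vector about the world's x, y, z normalised to -1 to 1, where 1 is 90 degrees. A call has 1 to 5 rows; each row is the pose to reach, as a shift and turn from the pose commanded when the call began; what a row does not reach only later rows make up. A row lasts 1/10 s, in which the tool goes at most 50 mm and 8.59 degrees, less where a joint would pass 70% of its speed; a pose out of reach is approached as far as the arm can. A call with a number of a shift or a turn outside -1 to 1 is refused whole. A call with a gripper value outside its range is refused whole. "fingers" is the finger opening in mm, from 0 to 87.8, set as the call begins (left out, the last holds). The fingers move at their own pace and stop on an object; the grip force is fixed at half the most. Time passes only in rows, so rows that repeat a pose let the fingers close. It gives the time, the measured TCP pose, the force, the opening and the grip force at its end, in the units of the state.
- sense(): the state, without advancing time (a new reading comes with each control period).
- snapshot(name): name is "scene" or "top" or "wrist"; returns (picture, depth): 384x512x3 uint8, blue, green, red; 384x512 float32, m along the optical axis (not along the pixel's ray), 0 where there is no reading.
- camera_params(name): a dict with "fx", "fy", "cx", "cy" (pixels), "dist" ([k1, k2, p1, p2, k3] as OpenCV has them; the pictures are not rectified), "eye" and "attitude" of the camera in the world. Camera axes: x right, y up, looking along -z (the intrinsics and any distortion apply to the point x, -y, -z); pixel columns grow to the right and rows downward; lengths in m; the calibration is good to about 2 mm. A picture is of the moment at which its call begins: read the wrist's pose just before it. camera_params takes no time and is no camera call; for the wrist camera it gives the pose at the moment of the call.
- job_done(): hands the job in; it is judged then, once.
The state is a dict: "t": time; "q": joint angles; "qd": joint speeds; "effort": joint torques, N m; "position": TCP position; "ee_rot": TCP orientation; "contact_force": force on the tool from outside, world axes, zero at the start; "wrist_torque": the same for the moment, N m; "grip_width": opening from 0.0 (shut) to 1.0 (fully open); "gripper_force": force on a finger pad.
Only numpy, scipy, OpenCV 4.12 (cv2) and the standard library are available. Lean on these libraries where they do the work, as an engineer would, in place of code of your own. Each camera call takes 0.05 s, during which the arm holds its last target. There are 200 camera calls.

## Working session

There is one attempt and no reset: what is moved stays moved. The work goes in short steps, Python scripts to look and compute and a tool call to move; the robot and the scene stay as the last step left them, time stands still between calls to the robot, and variables do not carry over. Pictures are saved under pics/ and viewed, at most 10 in all, crops included, and the job is handed in when it is done.

Besides the shell and the picture viewer there is one more tool, called by a JSON object that holds its "name" and its "arguments", one argument or row to a line. move_arm: Moves the arm, as the interface text tells. Scaled input: -1 to 1 covers 50 cm each way for a shift and 90 degrees each way for a turn. Its arguments: {"type":"object","properties":{"increments":{"type":"array"},"fingers":{"type":"number"}},"required":["increments"]}

```bash
mkdir -p pics; cat > h.py <<'E'
from bench import *
import numpy as np, cv2
def ray(c,u,v):
    K=np.array([[c["fx"],0,c["cx"]],[0,c["fy"],c["cy"]],[0,0,1]])
    p=cv2.undistortPoints(np.array([[[u,v]]],float),K,np.array(c["dist"],float))[0,0]
    return np.array([p[0],-p[1],-1.])
def pt(c,d,u,v):
    w=d[int(v)-1:int(v)+2,int(u)-1:int(u)+2]; z=np.median(w[w>0]) if (w>0).any() else np.nan
    return np.array(c["eye"])+np.array(c["attitude"])@(ray(c,u,v)*z)
def proj(c,P):
    K=np.array([[c["fx"],0,c["cx"]],[0,c["fy"],c["cy"]],[0,0,1]])
    q=(np.atleast_2d(P)-np.array(c["eye"]))@np.array(c["attitude"])*[1,-1,-1]
    return cv2.projectPoints(q,np.zeros(3),np.zeros(3),K,np.array(c["dist"],float))[0][:,0]
E
python3 - <<'E'
from h import *
for n in ("scene","top"):
    c=camera_params(n); im,d=snapshot(n)
    np.savez(n+".npz",d=d,im=im); cv2.imwrite(f"pics/{n}0.png",cv2.resize(im,(800,600),interpolation=cv2.INTER_CUBIC))
    print(n,c)
print(sense())
E
```

```text
scene {'fx': 453.0186031080777, 'fy': 453.0186031080777, 'cx': 253.59605323226873, 'cy': 190.44777284668388, 'dist': array([-0.15111581,  0.        ,  0.        ,  0.        ,  0.        ]), 'eye': array([-0.27353678,  0.50789576,  0.91073965]), 'attitude': array([[-0.51812921,  0.54615011, -0.65822654],
       [-0.85528216, -0.32555343,  0.40312205],
       [ 0.00587724,  0.77183873,  0.63579119]])}
top {'fx': 455.0402498420707, 'fy': 455.0402498420707, 'cx': 260.62987658677577, 'cy': 193.49497961125985, 'dist': array([-0.08309785,  0.        ,  0.        ,  0.        ,  0.        ]), 'eye': array([0.36807566, 0.00312628, 1.11675248]), 'attitude': array([[-0.01079779,  0.98344166, -0.18090301],
       [-0.999809  , -0.0135655 , -0.01406917],
       [-0.01629024,  0.18071655,  0.9834003 ]])}
{'t': 0.1, 'q': array([-8.07348273e+01,  2.05959946e+01,  8.65908516e+01, -6.04754240e-05,
        7.29078639e+01, -6.59485090e+00]), 'qd': array([-0.05909377,  0.00063719, -0.16443336,  0.08878844, -0.00568946,
       -0.02090442]), 'effort': array([ 1.40794104e-04, -5.16354740e+01, -2.71406579e+01,  6.76630391e-02,
        2.76884105e-02, -2.16966242e-05]), 'position': array([ 0.16385951, -0.57652113,  0.19608381]), 'ee_rot': array([[ 9.61932163e-01,  2.73288206e-01, -2.67135482e-04],
       [ 2.73288271e-01, -9.61930798e-01,  1.63127380e-03],
       [ 1.88842043e-04, -1.64217973e-03, -9.99998634e-01]]), 'contact_force': array([ 0.95864189,  0.18340962, -0.45245962]), 'wrist_torque': array([ 0.00119145, -0.00408833, -0.01097538]), 'gripper_force': 0.0, 'grip_width': 1.0060798847324366}
```

View pics/scene0.png

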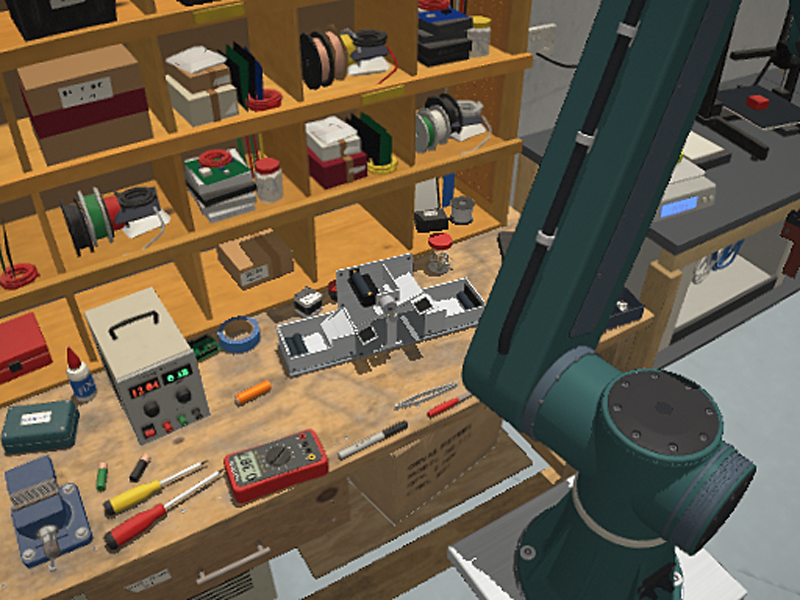

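View pics/top0.png

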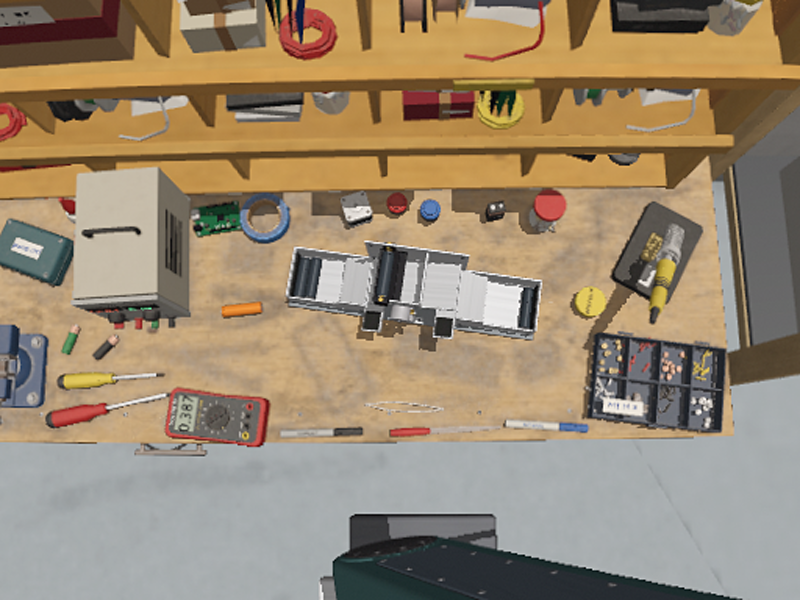

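Scene picture: the sorter is in the middle, with its trays at (300,350) and (460,305). In the top picture the cradle cell is at (390,275), and the gate pads are at (371,321) and (443,326). Cell-shaped candidates: the dark grey cell in the cradle at top (390,275), which is the one meant; the orange cylinder at (242,309), a look-alike; and the finished cells in the trays at (308,278) and (527,303). I'll check with an enlarged crop.

```bash
python3 - <<'E'
from h import *
t=np.load("top.npz")["im"][145:223,178:354]; s=np.load("scene.npz")["im"][157:250,173:314]
a=cv2.resize(t,None,fx=4,fy=4,interpolation=cv2.INTER_CUBIC); b=cv2.resize(s,None,fx=3,fy=3,interpolation=cv2.INTER_CUBIC)
o=np.zeros((a.shape[0]+b.shape[0],704,3),np.uint8); o[:a.shape[0]]=a; o[a.shape[0]:,:b.shape[1]]=b
cv2.imwrite("pics/crop1.png",o); print(o.shape)
E
```

```text
(591, 704, 3)
```

View pics/crop1.png

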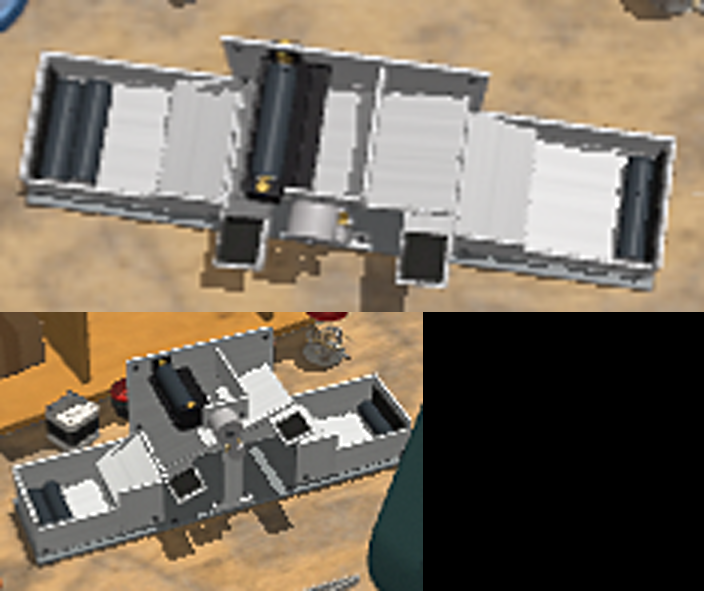

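```bash
python3 - <<'E'
from h import *
from scipy.optimize import least_squares
f=np.load("top.npz"); d=f["d"]; c=camera_params("top")
U=lambda X,Y:((X+.5)/4-.5+178,(Y+.5)/4-.5+145)
for n,X,Y in [("padL",240,240),("padR",423,257),("cellmid",274,125),("cellF",266,175),("cellB",283,75),("weight",312,220),("panL",228,41),("panR",484,75),("floorL",130,140),("floorR",570,210),("bench",350,300)]:
    print(n,pt(c,d,*U(X,Y)).round(4))
fs=np.load("scene.npz"); cs=camera_params("scene")
V=lambda X,Y:((X+.5)/3-.5+173,(Y-312+.5)/3-.5+157)
for n,X,Y in [("padL",185,484),("padR",293,426),("weight",222,418)]: print("s",n,pt(cs,fs["d"],*V(X,Y)).round(4))
# rim corners: tray outer corners (z unknown 41..53), panel top corners z .147
M=np.array([[.037,.08,.147],[.037,-.08,.147]])
def W(p,m): 
    a=p[2]; return np.c_[p[0]+m[:,0]*np.cos(a)-m[:,1]*np.sin(a),p[1]+m[:,0]*np.sin(a)+m[:,1]*np.cos(a),m[:,2]]
m=np.array([[0.0325,.040,.131],[-.0325,.040,.131],[.044,.196,.053],[.044,-.196,.053]])
px=np.array([U(284,52),U(263,190),U(42,55),U(674,138)])
r=least_squares(lambda p:(proj(c,W(p,m))-px).ravel(),[.55,0,-.1]); print(r.x,np.degrees(r.x[2]),r.fun.round(1))
for n,q in [("padL-",[-.061,.056,.07]),("padR+",[-.061,-.056,.105]),("cell",[0,.04,.14])]:
    w=W(r.x,np.array([q])); print(n,w.round(4),(((proj(c,w)-[178,145])+.5)*4).round(0))
E
```

```text
padL [0.5348 0.072  0.071 ]
padR [ 0.5183 -0.0331  0.1055]
cellmid [0.588  0.0487 0.1383]
cellF [0.5596 0.0531 0.1401]
cellB [0.6159 0.0435 0.1397]
weight [0.5357 0.0284 0.1321]
panL [0.6346 0.0736 0.1443]
panR [ 0.6137 -0.0674  0.142 ]
floorL [0.6073 0.1438 0.0158]
floorR [ 0.5594 -0.127   0.0164]
bench [ 0.5078  0.0087 -0.0006]
s padL [0.5366 0.0732 0.0703]
s padR [ 0.522  -0.0338  0.1042]
s weight [0.5359 0.034  0.1327]
[ 0.58367932  0.00990741 -0.15229781] -8.726021596611142 [-0.6  4.1  0.4 -2.1 -1.5 -1.6  1.7 -0.7]
padL- [[0.5319 0.0745 0.07  ]] [[236. 246.]]
padR+ [[ 0.5149 -0.0362  0.105 ]] [[429. 264.]]
cell [[0.5897 0.0494 0.14  ]] [[273. 122.]]
```

The right pad is up (z 0.105; the left is at 0.071), so the gate feeds LEFT now and the cell must go RIGHT. The sorter origin is about (0.586, 0.010) with yaw about -8.6°. First I'll travel to above the right pad with the fingers shut.

{"name": "move_arm", "arguments": {
  "increments": [
    {"x": 0.05, "y": 0.08, "z": 0.01, "az": -0.05},
    {"x": 0.11, "y": 0.16, "z": 0.02, "az": -0.11},
    {"x": 0.16, "y": 0.24, "z": 0.02, "az": -0.16},
    {"x": 0.21, "y": 0.32, "z": 0.02, "az": -0.22},
    {"x": 0.26, "y": 0.4, "z": 0.02, "az": -0.27}
  ],
  "fingers": 0
}}

```text
schema error: expected keys x, y, z, ax, ay, az
```

{"name": "move_arm", "arguments": {
  "increments": [
    {"x": 0.05, "y": 0.08},
    {"x": 0.1, "y": 0.16},
    {"x": 0.16, "y": 0.24},
    {"x": 0.21, "y": 0.32},
    {"x": 0.26, "y": 0.4}
  ]
}}

```text
schema error: expected keys x, y, z, ax, ay, az
```

{"name": "move_arm", "arguments": {
  "increments": [
    {"x": 0.05, "y": 0.08},
    {"x": 0.1, "y": 0.15},
    {"x": 0.16, "y": 0.23},
    {"x": 0.18, "y": 0.27},
    {"x": 0.18, "y": 0.27}
  ]
}}

```text
schema error: expected keys x, y, z, ax, ay, az
```

All six keys are required in every row.

{"name": "move_arm", "arguments": {
  "increments": [
    {"x": 0.05, "y": 0.08, "z": 0.01, "ax": 0, "ay": 0, "az": -0.05},
    {"x": 0.11, "y": 0.16, "z": 0.02, "ax": 0, "ay": 0, "az": -0.11},
    {"x": 0.16, "y": 0.24, "z": 0.02, "ax": 0, "ay": 0, "az": -0.16},
    {"x": 0.21, "y": 0.32, "z": 0.02, "ax": 0, "ay": 0, "az": -0.22},
    {"x": 0.26, "y": 0.4, "z": 0.02, "ax": 0, "ay": 0, "az": -0.27}
  ],
  "fingers": 0
}}

```text
t: 0.6
position: [0.2945, -0.3752, 0.2066]
ee_rot: [[0.989, -0.151, -0.0], [-0.151, -0.989, 0.001], [-0.0, -0.001, -1.0]]
contact_force: [1.0, -0.6, 0.3]
grip_width: 0.584
gripper_force: 0.0
```

{"name": "move_arm", "arguments": {
  "increments": [
    {"x": 0.05, "y": 0.07, "z": 0, "ax": 0, "ay": 0, "az": 0},
    {"x": 0.1, "y": 0.15, "z": 0, "ax": 0, "ay": 0, "az": 0},
    {"x": 0.15, "y": 0.22, "z": 0, "ax": 0, "ay": 0, "az": 0},
    {"x": 0.2, "y": 0.3, "z": 0, "ax": 0, "ay": 0, "az": 0},
    {"x": 0.25, "y": 0.37, "z": 0, "ax": 0, "ay": 0, "az": 0}
  ]
}}

```text
t: 1.1
position: [0.4193, -0.19, 0.2067]
ee_rot: [[0.989, -0.147, -0.0], [-0.147, -0.989, 0.001], [-0.0, -0.0, -1.0]]
contact_force: [0.2, -0.6, 0.6]
grip_width: 0.128
gripper_force: 0.0
```

{"name": "move_arm", "arguments": {
  "increments": [
    {"x": 0.05, "y": 0.08, "z": 0, "ax": 0, "ay": 0, "az": 0},
    {"x": 0.1, "y": 0.15, "z": 0, "ax": 0, "ay": 0, "az": 0},
    {"x": 0.15, "y": 0.22, "z": 0, "ax": 0, "ay": 0, "az": 0},
    {"x": 0.2, "y": 0.3, "z": 0, "ax": 0, "ay": 0, "az": 0},
    {"x": 0.2, "y": 0.3, "z": -0.06, "ax": 0, "ay": 0, "az": 0}
  ]
}}

```text
t: 1.6
position: [0.525, -0.0383, 0.1796]
ee_rot: [[0.99, -0.142, 0.01], [-0.142, -0.99, 0.0], [0.009, -0.002, -1.0]]
contact_force: [-0.3, -0.4, -0.0]
grip_width: 0.004
gripper_force: 0.0
```

```bash
python3 - <<'E'
from h import *
c=camera_params("wrist"); im,d=snapshot("wrist"); np.savez("w1.npz",d=d,im=im,eye=c["eye"],att=c["attitude"])
print(sense()["position"].round(4),c["eye"],c["fx"])
cv2.imwrite("pics/w1.png",cv2.resize(im,(768,576)))
E
```

```text
[ 0.5186 -0.0393  0.173 ] [ 0.59828098 -0.04973074  0.36749887] 311.0544155514441
```

View pics/w1.png

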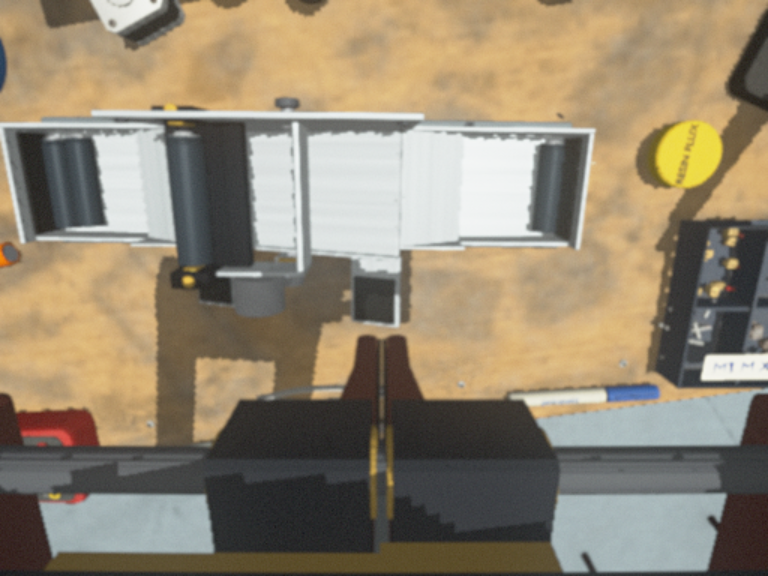

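The wrist view is parallel to the sorter. The right pad is at (377,300), with the fingertips at (383,340) in front of it. The cell axis runs from (182,130) to (190,262).

```bash
python3 - <<'E'
from h import *
f=np.load("w1.npz"); d=f["d"]; c=dict(camera_params("wrist")); c["eye"]=f["eye"]; c["attitude"]=f["att"]
for n,X,Y in [("padR",377,300),("padRl",358,300),("padRr",397,300),("cellB",184,145),("cellM",187,195),("cellF",191,245),("tip",370,342),("rimR",588,185),("rimL",11,185),("blkF",193,279)]:
    print(n,pt(c,d,X/1.5,Y/1.5).round(4))
E
```

```text
padR [ 0.5172 -0.0355  0.1053]
padRl [ 0.5177 -0.024   0.1016]
padRr [ 0.5164 -0.0471  0.1081]
cellB [0.6162 0.0416 0.1386]
cellM [0.5934 0.0458 0.1392]
cellF [0.5693 0.0499 0.1397]
tip [ 0.5349 -0.0365  0.2119]
rimR [ 0.5535 -0.2044  0.0008]
rimL [0.6153 0.1978 0.052 ]
blkF [0.5529 0.0516 0.1433]
```

{"name": "move_arm", "arguments": {
  "increments": [
    {"x": 0, "y": 0, "z": -0.05, "ax": 0, "ay": 0, "az": 0},
    {"x": 0, "y": 0, "z": -0.1, "ax": 0, "ay": 0, "az": 0},
    {"x": 0, "y": 0, "z": -0.13, "ax": 0, "ay": 0, "az": 0},
    {"x": 0, "y": 0, "z": -0.13, "ax": 0, "ay": 0, "az": 0}
  ]
}}

```text
t: 2.05
position: [0.5161, -0.0422, 0.1098]
ee_rot: [[0.989, -0.147, -0.006], [-0.147, -0.989, 0.001], [-0.006, -0.0, -1.0]]
contact_force: [-0.3, -0.4, -0.5]
grip_width: 0.003
gripper_force: 0.0
```

{"name": "move_arm", "arguments": {
  "increments": [
    {"x": 0, "y": 0, "z": -0.02, "ax": 0, "ay": 0, "az": 0},
    {"x": 0, "y": 0, "z": -0.04, "ax": 0, "ay": 0, "az": 0},
    {"x": 0, "y": 0, "z": -0.055, "ax": 0, "ay": 0, "az": 0},
    {"x": 0, "y": 0, "z": -0.06, "ax": 0, "ay": 0, "az": 0},
    {"x": 0, "y": 0, "z": -0.06, "ax": 0, "ay": 0, "az": 0}
  ]
}}

```text
t: 2.55
position: [0.5187, -0.0421, 0.0815]
ee_rot: [[0.989, -0.147, -0.001], [-0.147, -0.989, 0.0], [-0.001, -0.0, -1.0]]
contact_force: [-0.4, -0.7, 0.1]
grip_width: 0.003
gripper_force: 0.1
```

{"name": "move_arm", "arguments": {
  "increments": [
    {"x": 0, "y": 0, "z": -0.01, "ax": 0, "ay": 0, "az": 0},
    {"x": 0, "y": 0, "z": 0.05, "ax": 0, "ay": 0, "az": 0},
    {"x": 0, "y": 0, "z": 0.13, "ax": 0, "ay": 0, "az": 0},
    {"x": 0, "y": 0, "z": 0.2, "ax": 0, "ay": 0, "az": 0},
    {"x": 0, "y": 0, "z": 0.2, "ax": 0, "ay": 0, "az": 0}
  ]
}}

```text
t: 3.05
position: [0.5228, -0.0429, 0.1867]
ee_rot: [[0.989, -0.147, 0.01], [-0.147, -0.989, -0.002], [0.01, 0.001, -1.0]]
contact_force: [1.4, -0.6, -0.4]
grip_width: 0.007
gripper_force: 0.0
```

```bash
python3 - <<'E'
from h import *
c=camera_params("wrist"); im,d=snapshot("wrist"); s=sense()
print(s["position"].round(4),s["contact_force"].round(2))
cv2.imwrite("pics/w2.png",cv2.resize(im,(768,576)))
for P in ([.517,-.0355,.105],[.517,-.034,.071],[.534,.073,.105],[.534,.073,.071]):
    u,v=proj(c,P)[0]; print(P,u,v,pt(c,d,u,v).round(4))
E
```

```text
[ 0.5212 -0.0425  0.1843] [ 0.95  0.56 -0.62]
[0.517, -0.0355, 0.105] 245.96835005832855 196.29117781184678 [ 0.5172 -0.0355  0.1056]
[0.517, -0.034, 0.071] 245.285103242652 186.82047297345744 [ 0.5262 -0.0363  0.1062]
[0.534, 0.073, 0.105] 124.75802647061423 195.5025103469653 [ 0.5097  0.1229 -0.0007]
[0.534, 0.073, 0.071] 138.12288718182776 185.90933622355413 [0.5475 0.0453 0.1371]
```

View pics/w2.png

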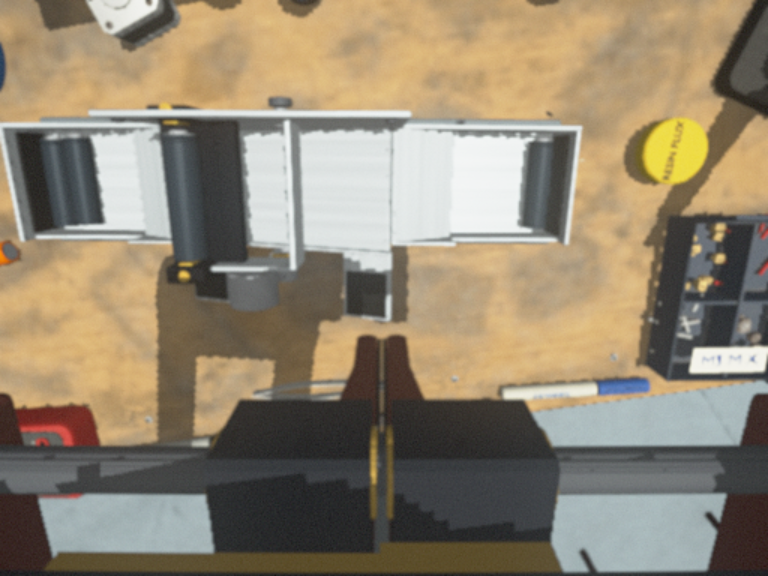

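The gate sprang back (the right pad is at z 0.1056 again), so the press was too shallow or too brief. I'll press again, deeper, and measure during the press.

{"name": "move_arm", "arguments": {
  "increments": [
    {"x": 0, "y": 0.01, "z": -0.06, "ax": 0, "ay": 0, "az": 0},
    {"x": 0, "y": 0.01, "z": -0.12, "ax": 0, "ay": 0, "az": 0},
    {"x": 0, "y": 0.01, "z": -0.17, "ax": 0, "ay": 0, "az": 0},
    {"x": 0, "y": 0.01, "z": -0.19, "ax": 0, "ay": 0, "az": 0},
    {"x": 0, "y": 0.01, "z": -0.2, "ax": 0, "ay": 0, "az": 0}
  ]
}}

```text
t: 3.6
position: [0.5175, -0.0368, 0.0801]
ee_rot: [[0.989, -0.147, -0.003], [-0.147, -0.989, 0.001], [-0.003, -0.0, -1.0]]
contact_force: [-0.5, 0.6, 1.4]
grip_width: -0.0
gripper_force: 0.1
```

```bash
python3 - <<'E'
from h import *
im,d=snapshot("wrist"); s=sense()
print(s["position"].round(4),s["contact_force"].round(2))
cv2.imwrite("pics/w3.png",cv2.resize(im,(768,576)))
E
```

```text
[ 0.5179 -0.0369  0.0803] [-0.21 -0.61 -0.59]
```

View pics/w3.png

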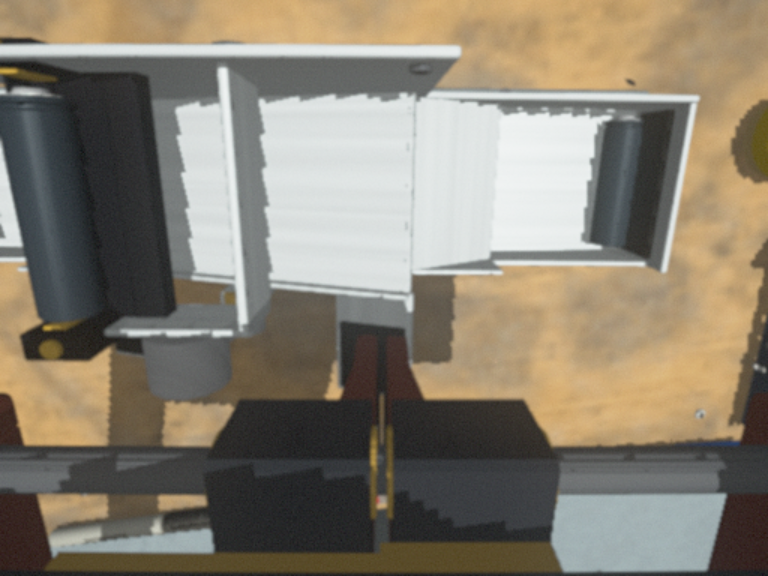

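The tip is on the pad, and the weight is still left of the stop plate at (190,365). I'll press further and hold.

{"name": "move_arm", "arguments": {
  "increments": [
    {"x": 0, "y": 0, "z": -0.005, "ax": 0, "ay": 0, "az": 0},
    {"x": 0, "y": 0, "z": -0.01, "ax": 0, "ay": 0, "az": 0},
    {"x": 0, "y": 0, "z": -0.016, "ax": 0, "ay": 0, "az": 0},
    {"x": 0, "y": 0, "z": -0.016, "ax": 0, "ay": 0, "az": 0},
    {"x": 0, "y": 0, "z": -0.016, "ax": 0, "ay": 0, "az": 0}
  ]
}}

```text
t: 4.15
position: [0.5192, -0.0372, 0.0741]
ee_rot: [[0.989, -0.147, 0.001], [-0.147, -0.989, 0.0], [0.001, -0.0, -1.0]]
contact_force: [-0.6, 0.2, -0.2]
grip_width: 0.007
gripper_force: 0.1
```

```bash
python3 - <<'E'
from h import *
c=camera_params("wrist"); im,d=snapshot("wrist"); s=sense()
print(s["position"].round(4),s["contact_force"].round(2))
np.savez("w4.npz",d=d,im=im)
for X,Y in [(190,365),(170,350),(210,350),(190,385),(360,335),(380,320),(350,345),(400,335)]: print(X,Y,pt(c,d,X/1.5,Y/1.5).round(4))
E
```

```text
[ 0.5192 -0.0372  0.0741] [0.66 1.08 0.06]
190 365 [0.5409 0.0176 0.1324]
170 350 [0.5448 0.025  0.1274]
210 350 [0.5429 0.0126 0.1273]
190 385 [0.5345 0.0192 0.1326]
360 335 [ 0.5295 -0.0314  0.0984]
380 320 [ 0.5341 -0.0397  0.0978]
350 345 [ 0.5254 -0.0268  0.0969]
400 335 [ 0.5283 -0.0463  0.1009]
```

```bash
cat > gate.py <<'E'
from h import *
def gate():
    s=sense(); print(s["t"],s["position"].round(4),s["contact_force"].round(2))
    for n in ("top","scene"):
        c=camera_params(n); im,d=snapshot(n); np.savez(n+"_l.npz",im=im,d=d)
        for nm,x,y in (("L",.5355,.0725),("R",.5185,-.0345)):
            o=[]
            for z in np.arange(.065,.11,.01):
                u,v=proj(c,[x,y,z])[0]; o.append(pt(c,d,round(u),round(v))[2].round(3))
            print(n,nm,o)
if __name__=="__main__": gate()
E
python3 gate.py
```

```text
4.2 [ 0.5192 -0.0372  0.0741] [0.66 1.08 0.06]
top L [np.float64(0.595), np.float64(0.078), np.float64(0.077), np.float64(0.077), np.float64(0.078)]
top R [np.float64(0.32), np.float64(0.321), np.float64(0.333), np.float64(0.343), np.float64(0.343)]
scene L [np.float64(0.075), np.float64(0.078), np.float64(0.08), np.float64(0.078), np.float64(0.08)]
scene R [np.float64(0.454), np.float64(0.46), np.float64(0.464), np.float64(0.469), np.float64(0.475)]
```

```bash
python3 - <<'E'
from h import *
f=np.load("w1.npz"); d=f["d"]; c=dict(camera_params("wrist")); c["eye"]=f["eye"]; c["attitude"]=f["att"]
R=np.array([[.989,-.147,0],[-.147,-.989,0],[0,0,-1]]); T=np.array([.5186,-.0393,.173])
for z in (0,-.02,-.03,-.04,-.06): print("tool z",z,(proj(c,T+R@[0,0,z])[0]*1.5).round())
for X,Y in [(368,345),(368,360),(368,380),(398,345),(398,360),(398,380),(362,395),(383,360)]: print(X,Y,(R.T@(pt(c,d,X/1.5,Y/1.5)-T)).round(4))
i=np.load("scene_l.npz")["im"]; s=np.load("top_l.npz")["im"]
cs=camera_params("scene"); print(proj(cs,[.5192,-.0372,.0741]),proj(cs,[.5192,-.0372,.0981]))
cv2.imwrite("pics/s4.png",cv2.resize(i[140:260,170:330],None,fx=5,fy=5,interpolation=cv2.INTER_CUBIC))
E
```

```text
tool z 0 [384. 341.]
tool z -0.02 [384. 360.]
tool z -0.03 [384. 371.]
tool z -0.04 [384. 383.]
tool z -0.06 [385. 412.]
368 345 [ 0.0159 -0.0058 -0.0421]
368 360 [ 0.0154 -0.0055 -0.0534]
368 380 [ 0.0153 -0.0051 -0.0675]
398 345 [ 0.0158  0.0047 -0.0418]
398 360 [ 0.0156  0.0043 -0.0538]
398 380 [ 0.0155  0.0039 -0.0678]
362 395 [ 0.0153 -0.0066 -0.0765]
383 360 [ 0.0142 -0.0006 -0.0508]
[[271.57336379 203.01495769]] [[271.84365332 196.50061288]]
```

View pics/s4.png

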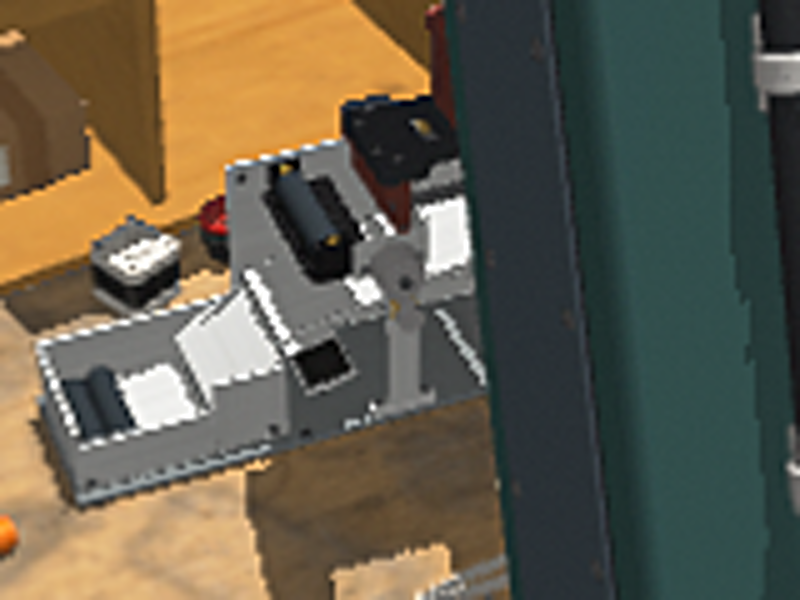

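The left pad has only risen to about 0.078, so the gate is at about -0.18 rad while the reported TCP z is 0.074. The effective fingertip therefore sits about 24 mm above the reported TCP. I'll keep pressing gently and watch the left pad.

{"name": "move_arm", "arguments": {
  "increments": [
    {"x": -0.008, "y": 0, "z": 0, "ax": 0, "ay": 0, "az": 0},
    {"x": -0.008, "y": 0, "z": -0.01, "ax": 0, "ay": 0, "az": 0},
    {"x": -0.008, "y": 0, "z": -0.02, "ax": 0, "ay": 0, "az": 0},
    {"x": -0.008, "y": 0, "z": -0.02, "ax": 0, "ay": 0, "az": 0}
  ]
}}

```text
t: 4.7
position: [0.5142, -0.037, 0.0629]
ee_rot: [[0.989, -0.147, -0.002], [-0.147, -0.989, 0.0], [-0.002, -0.0, -1.0]]
contact_force: [-0.2, 0.4, -0.0]
grip_width: 0.003
gripper_force: 0.0
```

```bash
python3 gate.py | grep -v R
```

```text
4.7 [ 0.5142 -0.037   0.0629] [-0.18  0.41 -0.05]
top L [np.float64(0.091), np.float64(0.091), np.float64(0.091), np.float64(0.091), np.float64(0.091)]
scene L [np.float64(0.009), np.float64(0.01), np.float64(0.093), np.float64(0.095), np.float64(0.094)]
```

{"name": "move_arm", "arguments": {
  "increments": [
    {"x": 0, "y": 0, "z": -0.01, "ax": 0, "ay": 0, "az": 0},
    {"x": 0, "y": 0, "z": -0.016, "ax": 0, "ay": 0, "az": 0},
    {"x": 0, "y": 0, "z": -0.016, "ax": 0, "ay": 0, "az": 0},
    {"x": 0, "y": 0, "z": -0.016, "ax": 0, "ay": 0, "az": 0}
  ]
}}

```text
t: 5.2
position: [0.5148, -0.0371, 0.0557]
ee_rot: [[0.989, -0.147, -0.0], [-0.147, -0.989, 0.0], [-0.0, -0.0, -1.0]]
contact_force: [-0.2, 0.4, 0.9]
grip_width: 0.005
gripper_force: 0.0
```

```bash
python3 gate.py | grep -v R
```

```text
5.2 [ 0.5148 -0.0371  0.0557] [-0.24  0.37  0.85]
top L [np.float64(0.104), np.float64(0.105), np.float64(0.105), np.float64(0.105), np.float64(0.105)]
scene L [np.float64(0.009), np.float64(0.007), np.float64(0.008), np.float64(0.107), np.float64(0.107)]
```

The gate has rocked: the left pad is up at 0.105. I'll lift and move to the left of the cell.

{"name": "move_arm", "arguments": {
  "increments": [
    {"x": 0, "y": 0, "z": 0.06, "ax": 0, "ay": 0, "az": 0},
    {"x": 0, "y": 0, "z": 0.15, "ax": 0, "ay": 0, "az": 0},
    {"x": 0, "y": 0, "z": 0.24, "ax": 0, "ay": 0, "az": 0},
    {"x": 0, "y": 0, "z": 0.29, "ax": 0, "ay": 0, "az": 0},
    {"x": 0.03, "y": 0.05, "z": 0.29, "ax": 0, "ay": 0, "az": 0}
  ]
}}

```text
t: 5.8
position: [0.5321, -0.0142, 0.2055]
ee_rot: [[0.989, -0.149, 0.008], [-0.149, -0.989, -0.002], [0.008, 0.001, -1.0]]
contact_force: [0.2, -0.5, 0.0]
grip_width: 0.004
gripper_force: 0.0
```

{"name": "move_arm", "arguments": {
  "increments": [
    {"x": 0.05, "y": 0.08, "z": 0, "ax": 0, "ay": 0, "az": 0},
    {"x": 0.1, "y": 0.14, "z": 0, "ax": 0, "ay": 0, "az": 0},
    {"x": 0.126, "y": 0.19, "z": 0, "ax": 0, "ay": 0, "az": 0},
    {"x": 0.126, "y": 0.19, "z": 0, "ax": 0, "ay": 0, "az": 0}
  ]
}}

```text
t: 6.2
position: [0.5946, 0.0858, 0.2008]
ee_rot: [[0.99, -0.144, 0.001], [-0.144, -0.99, 0.001], [0.001, -0.002, -1.0]]
contact_force: [-0.5, -1.2, -0.1]
grip_width: 0.004
gripper_force: 0.0
```

```bash
python3 gate.py; python3 - <<'E'
from h import *
c=camera_params("wrist"); im,d=snapshot("wrist"); s=sense(); np.savez("w5.npz",im=im,d=d)
R=s["ee_rot"]; o=np.array([.586,.008,0]); a=np.radians(-8.6); S=np.array([[np.cos(a),-np.sin(a),0],[np.sin(a),np.cos(a),0],[0,0,1]])
print("tcp sorter",(S.T@(s["position"]-o)).round(4), R[:2,0].round(3))
ys=range(380,180,-1)
# height profile across sorter y through x=0.0 via wrist depth (search pixels)
for y in np.arange(-.02,.07,.005):
    P=o+S@[0.012,y,.13]; u,v=proj(c,P)[0]; q=S.T@(pt(c,d,round(u),round(v))-o); print(round(y,3),(int(u),int(v)),q.round(4))
cv2.imwrite("pics/w5.png",cv2.resize(im,(768,576)))
E
```

```text
6.2 [0.5946 0.0858 0.2008] [-0.46 -1.16 -0.08]
top L [np.float64(0.7), np.float64(0.7), np.float64(0.7), np.float64(0.7), np.float64(0.7)]
top R [np.float64(0.072), np.float64(0.072), np.float64(0.072), np.float64(0.072), np.float64(0.072)]
scene L [np.float64(0.008), np.float64(0.008), np.float64(0.008), np.float64(0.106), np.float64(0.106)]
scene R [np.float64(0.5), np.float64(0.505), np.float64(0.509), np.float64(0.514), np.float64(0.519)]
tcp sorter [-0.005   0.0745  0.2006] [ 0.989 -0.146]
-0.02 (364, 172) [-0.0011 -0.041   0.0731]
-0.015 (359, 172) [ 0.0134 -0.0128  0.1361]
-0.01 (353, 172) [ 0.01   -0.0126  0.1216]
-0.005 (347, 172) [ 0.0003 -0.0203  0.0796]
0.0 (341, 172) [ 0.0008 -0.0146  0.0816]
0.005 (335, 172) [ 0.0012 -0.008   0.0835]
0.01 (329, 172) [ 0.0016 -0.0015  0.0854]
0.015 (323, 172) [0.0023 0.0053 0.0887]
0.02 (318, 172) [0.0105 0.0188 0.124 ]
0.025 (312, 172) [0.0103 0.0238 0.1232]
0.03 (306, 172) [0.0102 0.029  0.1229]
0.035 (300, 172) [0.0138 0.0367 0.1386]
0.04 (294, 172) [0.0139 0.0408 0.1392]
0.045 (288, 172) [0.0136 0.0456 0.138 ]
0.05 (282, 172) [0.0101 0.0491 0.1229]
0.055 (276, 172) [0.0093 0.054  0.1193]
0.06 (270, 172) [0.006  0.0585 0.105 ]
0.065 (265, 172) [0.0065 0.0642 0.1074]
```

View pics/w5.png

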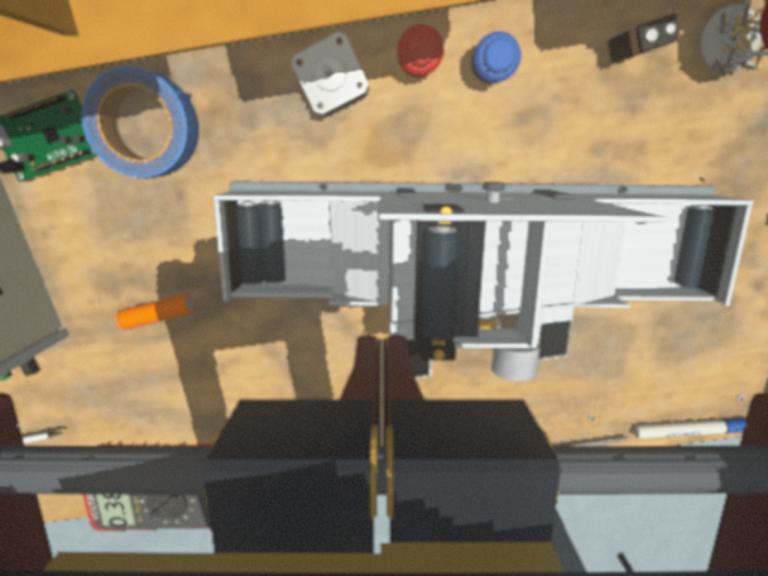

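The height profile fits the given frame: the stop plate is at y -0.013 with z 0.136, the crest z is 0.124, and the cell top is at y +0.040 with z 0.139. The gate's right pad is down at 0.072, so it feeds right. The finger at (383,337) is left of the cell at (440,280), so I'll descend beside it.

{"name": "move_arm", "arguments": {
  "increments": [
    {"x": 0, "y": 0, "z": -0.06, "ax": 0, "ay": 0, "az": 0},
    {"x": 0, "y": 0, "z": -0.13, "ax": 0, "ay": 0, "az": 0},
    {"x": 0, "y": 0, "z": -0.18, "ax": 0, "ay": 0, "az": 0},
    {"x": 0, "y": 0, "z": -0.186, "ax": 0, "ay": 0, "az": 0},
    {"x": 0, "y": 0, "z": -0.186, "ax": 0, "ay": 0, "az": 0}
  ]
}}

```text
t: 6.85
position: [0.5922, 0.0819, 0.1078]
ee_rot: [[0.989, -0.148, -0.001], [-0.148, -0.989, -0.0], [-0.001, 0.0, -1.0]]
contact_force: [-0.2, 0.4, 1.0]
grip_width: 0.002
gripper_force: 0.0
```

{"name": "move_arm", "arguments": {
  "increments": [
    {"x": -0.0015, "y": -0.01, "z": 0, "ax": 0, "ay": 0, "az": 0},
    {"x": -0.003, "y": -0.02, "z": 0, "ax": 0, "ay": 0, "az": 0},
    {"x": -0.0045, "y": -0.03, "z": 0, "ax": 0, "ay": 0, "az": 0},
    {"x": -0.006, "y": -0.04, "z": 0, "ax": 0, "ay": 0, "az": 0}
  ]
}}

```text
t: 7.25
position: [0.5911, 0.0638, 0.1096]
ee_rot: [[0.989, -0.148, 0.003], [-0.148, -0.989, 0.003], [0.002, -0.003, -1.0]]
contact_force: [-2.4, 10.9, 16.1]
grip_width: 0.006
gripper_force: 8.7
```

Unexpected force of about 19 N: the finger met the cradle edge. I'll back off and check.

{"name": "move_arm", "arguments": {
  "increments": [
    {"x": 0.002, "y": 0.012, "z": 0, "ax": 0, "ay": 0, "az": 0},
    {"x": 0.006, "y": 0.036, "z": 0, "ax": 0, "ay": 0, "az": 0},
    {"x": 0.006, "y": 0.036, "z": 0, "ax": 0, "ay": 0, "az": 0}
  ]
}}

```text
t: 7.55
position: [0.5932, 0.0821, 0.1079]
ee_rot: [[0.989, -0.146, 0.0], [-0.146, -0.989, 0.0], [0.0, -0.001, -1.0]]
contact_force: [-0.1, 0.1, 0.2]
grip_width: 0.006
gripper_force: 0.0
```

```bash
cat > prof.py <<'E'
from h import *
o=np.array([.586,.008,0]); a=np.radians(-8.6); S=np.array([[np.cos(a),-np.sin(a),0],[np.sin(a),np.cos(a),0],[0,0,1]])
def sp(p): return (S.T@(np.asarray(p)-o)).round(4)
if __name__=="__main__":
    s=sense(); print(s["t"],"tcp",sp(s["position"]),s["contact_force"].round(1))
    c=camera_params("scene"); im,d=snapshot("scene"); np.savez("sl.npz",im=im,d=d)
    cw=camera_params("wrist"); iw,dw=snapshot("wrist"); np.savez("wl.npz",im=iw,d=dw)
    for x in (-.02,.01):
        print("x",x)
        for y in np.arange(-.02,.08,.01):
            P=o+S@[x,y,.135]; r=[]
            for C,D in ((c,d),(cw,dw)):
                u,v=proj(C,P)[0]; u,v=round(u),round(v)
                r.append(sp(pt(C,D,u,v)) if 1<u<510 and 1<v<382 else None)
            print(round(y,3),*r)
E
python3 prof.py
python3 - <<'E'
from h import *
i=np.load("sl.npz")["im"]
cv2.imwrite("pics/s6.png",cv2.resize(i[140:240,170:330],None,fx=5,fy=5,interpolation=cv2.INTER_CUBIC))
E
```

```text
7.55 tcp [-0.004   0.0744  0.1079] [-0.1  0.1  0.2]
x -0.02
-0.02 [-0.4644  0.1695  0.5159] [-0.0582 -0.0592  0.0685]
-0.01 [-0.4528  0.1692  0.5054] [-0.0231 -0.0126  0.1295]
0.0 [ 0.0352 -0.0215  0.0864] [-0.0977 -0.062  -0.0005]
0.01 [ 0.0413 -0.0145  0.0839] [-0.0976 -0.0436 -0.0002]
0.02 [0.0351 0.0005 0.0893] [-0.0264  0.0162  0.1238]
0.03 [-0.007   0.0254  0.1244] [-0.0264  0.0267  0.1238]
0.04 [-0.0251  0.0409  0.1392] [-0.0171  0.0412  0.1399]
0.05 [-0.021   0.051   0.1357] [-0.0205  0.0499  0.134 ]
0.06 [-0.0068  0.0549  0.1227] [0.0058 0.0637 0.18  ]
0.07 [0.0122 0.0604 0.1064] [0.0055 0.0711 0.1795]
x 0.01
-0.02 [-0.4498  0.1695  0.5161] [-0.0167 -0.0601  0.0669]
-0.01 [-0.4409  0.1706  0.5083] [ 0.0078 -0.0128  0.13  ]
0.0 [ 0.0374 -0.01    0.1139] [-0.0125 -0.0266  0.0777]
0.01 [ 0.0408 -0.002   0.1102] [-0.0107 -0.0112  0.0823]
0.02 [0.0397 0.0077 0.1102] [0.0051 0.0158 0.1232]
0.03 [0.0221 0.0263 0.1247] [0.006  0.0267 0.1238]
0.04 [0.0038 0.0417 0.1391] [0.012  0.0411 0.1394]
0.05 [0.0129 0.0504 0.1315] [0.0093 0.0498 0.1325]
0.06 [-0.0118  0.0672  0.1546] [-0.0013  0.0575  0.1051]
0.07 [-0.0134  0.0763  0.155 ] [-0.039   0.067   0.0075]
```

View pics/s6.png

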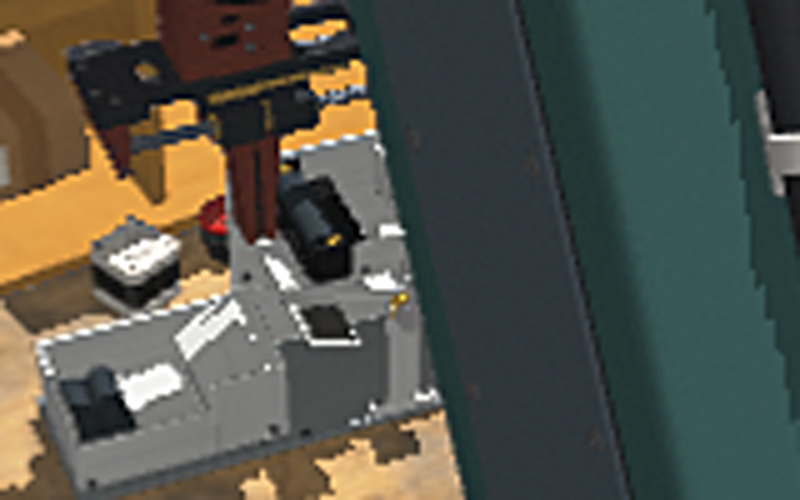

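The cell is still in the cradle at y 0.041. The tip shows at crop (262,241), so I'll measure its height.

```bash
python3 - <<'E'
from prof import *
f=np.load("sl.npz"); d=f["d"]; c=camera_params("scene")
for X,Y in [(250,220),(250,230),(250,237),(262,220),(262,230),(262,237),(262,242),(270,230),(270,237),(270,180),(240,180),(243,215)]:
    print(X,Y,sp(pt(c,d,170+X/5-.4,140+Y/5-.4)))
for z in (.1079,.12,.13): print(z,((proj(c,o+S@[-.004,.0744,z])[0]-[170,140]+.5)*5).round())
E
```

```text
250 220 [-0.0151  0.081   0.1522]
250 230 [-0.0119  0.0803  0.1428]
250 237 [-0.0115  0.0804  0.1376]
262 220 [-0.0136  0.0737  0.1489]
262 230 [-0.0128  0.0738  0.1414]
262 237 [-0.0104  0.0732  0.1346]
262 242 [0.0141 0.0655 0.1102]
270 230 [-0.0145  0.0698  0.1414]
270 237 [-0.0121  0.0692  0.1346]
270 180 [-0.0148  0.0686  0.1755]
240 180 [-0.0139  0.085   0.1796]
243 215 [-0.0126  0.084   0.1547]
0.1079 [258. 269.]
0.12 [258. 252.]
0.13 [257. 238.]
```

The visible tip is at z about 0.128–0.131, roughly 22 mm above the reported TCP, and its half-width is about 7 mm. It grazed the ledge corner, so I'll go 4 mm higher and push in small steps.

{"name": "move_arm", "arguments": {
  "increments": [
    {"x": 0, "y": 0, "z": 0.009, "ax": 0, "ay": 0, "az": 0},
    {"x": -0.0015, "y": -0.01, "z": 0.009, "ax": 0, "ay": 0, "az": 0},
    {"x": -0.003, "y": -0.02, "z": 0.009, "ax": 0, "ay": 0, "az": 0},
    {"x": -0.0045, "y": -0.03, "z": 0.009, "ax": 0, "ay": 0, "az": 0}
  ]
}}

```text
t: 8.05
position: [0.5906, 0.0652, 0.1123]
ee_rot: [[0.989, -0.147, -0.0], [-0.147, -0.989, -0.0], [-0.0, 0.0, -1.0]]
contact_force: [-0.4, -1.3, 0.5]
grip_width: 0.004
gripper_force: 0.0
```

{"name": "move_arm", "arguments": {
  "increments": [
    {"x": -0.001, "y": -0.006, "z": 0, "ax": 0, "ay": 0, "az": 0},
    {"x": -0.002, "y": -0.012, "z": 0, "ax": 0, "ay": 0, "az": 0}
  ]
}}

```text
t: 8.25
position: [0.5898, 0.06, 0.1129]
ee_rot: [[0.989, -0.148, 0.0], [-0.148, -0.989, 0.001], [0.0, -0.001, -1.0]]
contact_force: [-3.2, 3.7, 9.2]
grip_width: 0.005
gripper_force: 4.9
```

The force direction (mostly upward) means the tip is riding on the cell's upper flank, so it is too high rather than too low. I'll back off, go about 9 mm lower and approach again.

{"name": "move_arm", "arguments": {
  "increments": [
    {"x": 0.002, "y": 0.012, "z": 0, "ax": 0, "ay": 0, "az": 0},
    {"x": 0.005, "y": 0.036, "z": 0, "ax": 0, "ay": 0, "az": 0},
    {"x": 0.006, "y": 0.042, "z": -0.01, "ax": 0, "ay": 0, "az": 0},
    {"x": 0.006, "y": 0.042, "z": -0.018, "ax": 0, "ay": 0, "az": 0},
    {"x": 0.006, "y": 0.042, "z": -0.018, "ax": 0, "ay": 0, "az": 0}
  ]
}}

```text
t: 8.75
position: [0.5918, 0.0811, 0.1022]
ee_rot: [[0.989, -0.146, -0.002], [-0.146, -0.989, -0.0], [-0.002, 0.0, -1.0]]
contact_force: [-0.5, 0.6, -0.3]
grip_width: 0.001
gripper_force: 0.0
```

```bash
python3 prof.py | grep -v "^-0\|0.0 "; python3 - <<'E'
from prof import *
f=np.load("sl.npz"); d=f["d"]; c=camera_params("scene"); s=sense(); T=sp(s["position"])
# finger lower boundary: scan down columns in scene crop around tip
u0,v0=proj(c,o+S@[T[0],T[1],T[2]+.022])[0]
for u in range(round(u0)-4,round(u0)+5,2):
    col=[(v,sp(pt(c,d,u,v))) for v in range(round(v0)-6,round(v0)+6)]
    low=[(v,p) for v,p in col if p[0]<.004 and p[1]>T[1]-.012 and p[2]>T[2]]
    print(u,low[-1] if low else None)
E
```

```text
8.75 tcp [-0.0052  0.0732  0.1022] [-0.5  0.6 -0.3]
x -0.02
0.01 [ 0.0406 -0.0142  0.0846] [-0.0994 -0.045  -0.0005]
0.02 [0.036  0.0001 0.0886] [0.027  0.0473 0.2148]
0.03 [-0.0067  0.0253  0.1242] [0.0271 0.0522 0.2149]
0.04 [-0.0261  0.0412  0.14  ] [0.0272 0.0569 0.2152]
0.05 [-0.0196  0.0505  0.1345] [0.027  0.0617 0.2148]
0.06 [-0.0055  0.0544  0.1216] [0.0271 0.0666 0.2149]
0.07 [0.0061 0.0624 0.1117] [0.004  0.0708 0.176 ]
x 0.01
0.01 [ 0.0402 -0.0018  0.1106] [-0.011  -0.0114  0.0826]
0.02 [0.0386 0.0081 0.1111] [0.005  0.0159 0.1229]
0.03 [0.0218 0.0264 0.125 ] [0.0053 0.0271 0.1237]
0.04 [0.0039 0.0416 0.139 ] [0.0116 0.0408 0.1394]
0.05 [0.0116 0.0508 0.1326] [0.0083 0.0495 0.1314]
0.06 [-0.0149  0.0682  0.1572] [-0.0021  0.0577  0.1052]
0.07 [-0.0154  0.0769  0.1567] [-0.0197  0.0691  0.0609]
218 (187, array([-0.005 ,  0.0829,  0.1335]))
220 (190, array([-0.0091,  0.0789,  0.1248]))
222 (189, array([-0.0124,  0.0741,  0.1293]))
224 (194, array([-0.0084,  0.0678,  0.1065]))
226 (194, array([-0.0117,  0.0631,  0.1075]))
```

The tip edge is now about 0.127, just above the ledge (0.124) and below the cell's axis (0.131). I'll approach again.

{"name": "move_arm", "arguments": {
  "increments": [
    {"x": -0.0015, "y": -0.01, "z": 0, "ax": 0, "ay": 0, "az": 0},
    {"x": -0.003, "y": -0.02, "z": 0, "ax": 0, "ay": 0, "az": 0},
    {"x": -0.0045, "y": -0.03, "z": 0, "ax": 0, "ay": 0, "az": 0},
    {"x": -0.0045, "y": -0.034, "z": 0, "ax": 0, "ay": 0, "az": 0}
  ]
}}

```text
t: 9.25
position: [0.5905, 0.0631, 0.1035]
ee_rot: [[0.989, -0.148, 0.0], [-0.148, -0.989, 0.0], [0.0, -0.0, -1.0]]
contact_force: [-0.3, 0.3, 0.8]
grip_width: 0.003
gripper_force: 0.4
```

{"name": "move_arm", "arguments": {
  "increments": [
    {"x": -0.001, "y": -0.007, "z": 0, "ax": 0, "ay": 0, "az": 0},
    {"x": -0.002, "y": -0.012, "z": 0, "ax": 0, "ay": 0, "az": 0}
  ]
}}

```text
t: 9.45
position: [0.5895, 0.0575, 0.1034]
ee_rot: [[0.989, -0.147, 0.0], [-0.147, -0.989, 0.0], [0.0, -0.0, -1.0]]
contact_force: [0.0, 0.3, 0.2]
grip_width: 0.009
gripper_force: 0.2
```

The force is low, so the cell is moving. I'll keep pushing.

{"name": "move_arm", "arguments": {
  "increments": [
    {"x": -0.0015, "y": -0.01, "z": 0, "ax": 0, "ay": 0, "az": 0},
    {"x": -0.003, "y": -0.02, "z": 0, "ax": 0, "ay": 0, "az": 0},
    {"x": -0.0045, "y": -0.03, "z": 0, "ax": 0, "ay": 0, "az": 0}
  ]
}}

```text
t: 9.75
position: [0.587, 0.0424, 0.1032]
ee_rot: [[0.989, -0.147, -0.0], [-0.147, -0.989, -0.0], [-0.0, 0.0, -1.0]]
contact_force: [0.4, 0.3, 0.1]
grip_width: 0.004
gripper_force: 0.0
```

```bash
python3 prof.py
```

```text
9.75 tcp [-0.0041  0.0341  0.1032] [0.4 0.3 0.1]
x -0.02
-0.02 [-0.4405  0.1592  0.4953] [0.0277 0.0077 0.2157]
-0.01 [-0.0202 -0.0111  0.1338] [0.0279 0.0124 0.2159]
0.0 [ 0.0398 -0.0233  0.0824] [0.0279 0.0173 0.2159]
0.01 [-0.0256  0.0118  0.1412] [0.0275 0.022  0.2154]
0.02 [-0.0236  0.0228  0.1396] [0.0279 0.0267 0.2159]
0.03 [-0.0088  0.0261  0.126 ] [0.0055 0.0308 0.1781]
0.04 [-0.0089  0.035   0.1253] [0.028  0.0364 0.2161]
0.05 [-0.005   0.0454  0.122 ] [0.0279 0.0413 0.2159]
0.06 [-0.0061  0.0546  0.1221] [0.028  0.0459 0.2161]
0.07 [0.0115 0.0606 0.1071] [0.028  0.0507 0.2161]
x 0.01
-0.02 [ 0.0007 -0.0167  0.1417] [-0.0144 -0.0409  0.0729]
-0.01 [ 0.0124 -0.0124  0.1311] [ 0.0068 -0.0125  0.1263]
0.0 [ 0.0386 -0.0105  0.1129] [-0.0105 -0.011   0.0829]
0.01 [0.0039 0.012  0.1407] [0.0128 0.0107 0.1415]
0.02 [-0.0127  0.0271  0.1537] [0.0107 0.02   0.1363]
0.03 [-0.0128  0.0388  0.1537] [0.0053 0.0299 0.1226]
0.04 [-0.0028  0.044   0.1445] [0.0048 0.0403 0.1213]
0.05 [0.024  0.0466 0.1222] [0.0053 0.0512 0.1228]
0.06 [0.0282 0.0541 0.1215] [-0.0007  0.0648  0.1076]
0.07 [0.0409 0.059  0.11  ] [-0.0237  0.0898  0.0497]
```

The cell is on the crest at y about 0.016. One more short push will drop it.

{"name": "move_arm", "arguments": {
  "increments": [
    {"x": -0.0012, "y": -0.008, "z": 0, "ax": 0, "ay": 0, "az": 0},
    {"x": -0.0025, "y": -0.016, "z": 0, "ax": 0, "ay": 0, "az": 0},
    {"x": -0.0025, "y": -0.018, "z": 0, "ax": 0, "ay": 0, "az": 0}
  ]
}}

```text
t: 10.15
position: [0.5858, 0.0334, 0.1033]
ee_rot: [[0.989, -0.147, -0.0], [-0.147, -0.989, -0.0], [-0.0, 0.0, -1.0]]
contact_force: [-0.7, 0.3, -0.4]
grip_width: 0.006
gripper_force: 0.0
```

```bash
python3 prof.py | grep "tcp\|^0.0\|0.01 \|0.02 \|^x"
```

```text
10.15 tcp [-0.004   0.0251  0.1033] [-0.7  0.3 -0.4]
x -0.02
-0.02 [-0.4356  0.1572  0.4911] [0.0281 0.0033 0.216 ]
-0.01 [-0.0191 -0.0115  0.1329] [0.0279 0.0081 0.2157]
0.0 [ 0.0376 -0.0224  0.0843] [0.0281 0.013  0.216 ]
0.01 [ 0.0401 -0.014   0.085 ] [0.0279 0.0176 0.2158]
0.02 [-0.0074  0.0167  0.1257] [0.0281 0.0225 0.216 ]
0.03 [-0.0096  0.0264  0.1267] [0.0281 0.0273 0.216 ]
0.04 [-0.007   0.0343  0.1236] [0.028  0.0322 0.2159]
0.05 [-0.0066  0.046   0.1233] [0.0278 0.0368 0.2156]
0.06 [-0.0061  0.0546  0.1221] [0.0276 0.0418 0.2152]
0.07 [0.0127 0.0602 0.106 ] [0.0282 0.0464 0.2163]
x 0.01
-0.02 [ 0.0397 -0.0327  0.1093] [-0.0148 -0.0378  0.0735]
-0.01 [ 0.0098 -0.0113  0.1333] [ 0.004  -0.0131  0.1203]
0.0 [ 0.0392 -0.0107  0.1124] [-0.0107 -0.0084  0.0836]
0.01 [-0.0109  0.0177  0.1531] [-0.0089  0.0056  0.0881]
0.02 [-0.0121  0.0269  0.1532] [0.0054 0.0199 0.1239]
0.03 [1.000e-04 3.420e-02 1.431e-01] [0.005  0.0303 0.1229]
0.04 [0.0237 0.0348 0.1226] [0.0043 0.0414 0.1212]
0.05 [0.023  0.0469 0.1231] [0.0049 0.0523 0.1228]
0.06 [0.0291 0.0538 0.1207] [-0.0016  0.0663  0.1067]
0.07 [0.04   0.0593 0.1108] [-0.0261  0.0962  0.0456]
```

The cell has dropped and the slot and cradle are clear. I'll lift, move above the left pad and check the right tray.

{"name": "move_arm", "arguments": {
  "increments": [
    {"x": 0, "y": 0, "z": 0.06, "ax": 0, "ay": 0, "az": 0},
    {"x": 0, "y": 0, "z": 0.14, "ax": 0, "ay": 0, "az": 0},
    {"x": -0.04, "y": 0.03, "z": 0.18, "ax": 0, "ay": 0, "az": 0},
    {"x": -0.107, "y": 0.083, "z": 0.18, "ax": 0, "ay": 0, "az": 0},
    {"x": -0.107, "y": 0.083, "z": 0.18, "ax": 0, "ay": 0, "az": 0}
  ]
}}

```text
t: 10.75
position: [0.5284, 0.0778, 0.1938]
ee_rot: [[0.989, -0.145, -0.002], [-0.145, -0.989, 0.001], [-0.003, -0.001, -1.0]]
contact_force: [-0.2, -0.4, -0.3]
grip_width: 0.006
gripper_force: 0.0
```

```bash
python3 - <<'E'
from prof import *
s=sense(); print(s["position"],sp(s["position"]))
c=camera_params("top"); it,d=snapshot("top"); cw=camera_params("wrist"); iw,dw=snapshot("wrist")
for y in np.arange(-.19,-.10,.005):
    u,v=proj(c,o+S@[0,y,.03])[0]; print(round(y,3),sp(pt(c,d,round(u),round(v))))
u,v=proj(cw,o+S@[-.06,.0535,.105])[0]; print("padL",sp(pt(cw,dw,round(u),round(v))))
a=cv2.resize(iw,(512,384)); b=cv2.resize(it[130:230,170:360],None,fx=4,fy=2*1,interpolation=cv2.INTER_CUBIC)
b=cv2.resize(it[140:224,175:360],None,fx=2.5,fy=2.5); im=np.zeros((384+b.shape[0],512,3),np.uint8); im[:384]=a; im[384:,:b.shape[1]]=b
cv2.imwrite("pics/w7.png",im); print(im.shape)
E
```

```text
[0.528424   0.07778128 0.19384617] [-0.0674  0.0604  0.1938]
-0.19 [-0.0041 -0.1889  0.0465]
-0.185 [ 0.0012 -0.1841  0.0272]
-0.18 [-0.0002 -0.1788  0.0309]
-0.175 [-0.0009 -0.174   0.031 ]
-0.17 [-0.0009 -0.1695  0.0279]
-0.165 [ 0.0003 -0.1641  0.0309]
-0.16 [-0.0005 -0.1592  0.0317]
-0.155 [-0.0011 -0.1544  0.0314]
-0.15 [ 0.0022 -0.1501  0.0238]
-0.145 [ 0.0032 -0.1461  0.0154]
-0.14 [ 0.0026 -0.1413  0.015 ]
-0.135 [ 0.0018 -0.1363  0.0155]
-0.13 [ 0.0032 -0.131   0.0174]
-0.125 [ 0.0028 -0.1262  0.0164]
-0.12 [ 0.0022 -0.1214  0.0158]
-0.115 [ 0.0036 -0.1161  0.0177]
-0.11 [-0.0005 -0.1101  0.0352]
-0.105 [-0.0022 -0.1049  0.0404]
padL [-0.0603  0.0533  0.1053]
(594, 512, 3)
```

View pics/w7.png

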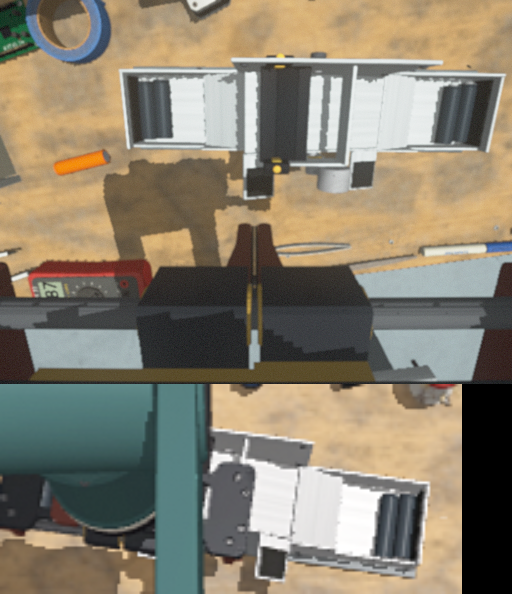

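Two cells now lie in the right tray, at (445,112) and (463,112), with tops at z 0.031. The left pad is up at z 0.105. Now I'll rock the gate back.

{"name": "move_arm", "arguments": {
  "increments": [
    {"x": 0.008, "y": -0.004, "z": -0.06, "ax": 0, "ay": 0, "az": 0},
    {"x": 0.008, "y": -0.004, "z": -0.13, "ax": 0, "ay": 0, "az": 0},
    {"x": 0.008, "y": -0.004, "z": -0.19, "ax": 0, "ay": 0, "az": 0},
    {"x": 0.008, "y": -0.004, "z": -0.21, "ax": 0, "ay": 0, "az": 0},
    {"x": 0.008, "y": -0.004, "z": -0.22, "ax": 0, "ay": 0, "az": 0}
  ]
}}

```text
t: 11.35
position: [0.5364, 0.0729, 0.0821]
ee_rot: [[0.989, -0.147, -0.002], [-0.147, -0.989, -0.0], [-0.002, 0.0, -1.0]]
contact_force: [0.1, -0.6, 0.2]
grip_width: 0.008
gripper_force: 0.0
```

{"name": "move_arm", "arguments": {
  "increments": [
    {"x": 0, "y": 0, "z": -0.015, "ax": 0, "ay": 0, "az": 0},
    {"x": 0, "y": 0, "z": -0.03, "ax": 0, "ay": 0, "az": 0},
    {"x": 0, "y": 0, "z": -0.045, "ax": 0, "ay": 0, "az": 0},
    {"x": 0, "y": 0, "z": -0.056, "ax": 0, "ay": 0, "az": 0},
    {"x": 0, "y": 0, "z": -0.058, "ax": 0, "ay": 0, "az": 0}
  ]
}}

```text
t: 11.85
position: [0.5361, 0.0734, 0.0538]
ee_rot: [[0.989, -0.147, -0.001], [-0.147, -0.989, 0.0], [-0.001, 0.0, -1.0]]
contact_force: [0.4, 0.3, -0.6]
grip_width: 0.003
gripper_force: 0.0
```

{"name": "move_arm", "arguments": {
  "increments": [
    {"x": 0, "y": 0, "z": 0, "ax": 0, "ay": 0, "az": 0},
    {"x": 0, "y": 0, "z": 0, "ax": 0, "ay": 0, "az": 0},
    {"x": 0, "y": 0, "z": 0, "ax": 0, "ay": 0, "az": 0}
  ]
}}

```text
t: 12.15
position: [0.5367, 0.0734, 0.0546]
ee_rot: [[0.989, -0.147, 0.001], [-0.147, -0.989, 0.0], [0.001, -0.0, -1.0]]
contact_force: [-0.0, -0.0, 0.8]
grip_width: 0.007
gripper_force: 0.0
```

```bash
cat > pads.py <<'E'
from prof import *
s=sense(); print(s["t"],sp(s["position"]),s["contact_force"].round(1))
for n in ("top","wrist","scene"):
    c=camera_params(n); im,d=snapshot(n)
    for nm,y in (("L",.054),("R",-.054)):
        r=[]
        for z in (.07,.09,.105):
            u,v=proj(c,o+S@[-.061,y,z])[0]; u,v=round(u),round(v)
            if 1<u<510 and 1<v<382: r.append(float(pt(c,d,u,v)[2].round(3)))
        print(n,nm,r)
E
python3 pads.py
```

```text
12.15 [-0.0585  0.0573  0.0546] [-0.  -0.   0.8]
top L [0.284, 0.294, 0.3]
top R [0.107, 0.108, 0.109]
wrist L [0.097, 0.114, 0.127]
wrist R [0.134, 0.103, 0.106]
scene L [0.073, 0.095, 0.11]
scene R [0.501, 0.51, 0.518]
```

The right pad is up at about 0.106, so the gate has rocked back. I'll lift clear and verify.

{"name": "move_arm", "arguments": {
  "increments": [
    {"x": 0, "y": 0, "z": 0.06, "ax": 0, "ay": 0, "az": 0},
    {"x": 0, "y": 0, "z": 0.15, "ax": 0, "ay": 0, "az": 0},
    {"x": 0, "y": 0, "z": 0.25, "ax": 0, "ay": 0, "az": 0},
    {"x": 0, "y": 0, "z": 0.3, "ax": 0, "ay": 0, "az": 0},
    {"x": 0, "y": 0, "z": 0.3, "ax": 0, "ay": 0, "az": 0}
  ]
}}

```text
t: 12.8
position: [0.5397, 0.0734, 0.2089]
ee_rot: [[0.989, -0.147, 0.009], [-0.147, -0.989, 0.0], [0.009, -0.002, -1.0]]
contact_force: [0.8, 0.5, -0.5]
grip_width: 0.006
gripper_force: 0.0
```

{"name": "move_arm", "arguments": {
  "increments": [
    {"x": 0, "y": 0, "z": 0, "ax": 0, "ay": 0, "az": 0},
    {"x": 0, "y": 0, "z": 0, "ax": 0, "ay": 0, "az": 0},
    {"x": 0, "y": 0, "z": 0, "ax": 0, "ay": 0, "az": 0},
    {"x": 0, "y": 0, "z": 0, "ax": 0, "ay": 0, "az": 0}
  ]
}}

```text
t: 13.2
position: [0.5355, 0.0733, 0.2029]
ee_rot: [[0.989, -0.147, -0.003], [-0.147, -0.989, 0.0], [-0.003, 0.0, -1.0]]
contact_force: [-0.5, 0.1, -0.4]
grip_width: 0.007
gripper_force: 0.0
```

```bash
python3 pads.py; python3 - <<'E'
from prof import *
c=camera_params("top"); it,d=snapshot("top")
for y in (-.18,-.16,-.14):
    u,v=proj(c,o+S@[0,y,.03])[0]; print(y,sp(pt(c,d,round(u),round(v))))
E
```

```text
13.2 [-0.0597  0.0571  0.2029] [-0.5  0.1 -0.4]
top L [0.071, 0.073, 0.074]
top R [0.107, 0.108, 0.108]
wrist L [0.07, 0.071, 0.071]
wrist R [0.103, 0.105, 0.107]
scene L [0.073, 0.074, 0.073]
scene R [0.497, 0.507, 0.514]
-0.18 [ 0.0003 -0.1791  0.0284]
-0.16 [-0.0007 -0.1591  0.0324]
-0.14 [ 0.0024 -0.1412  0.0159]
```

The gate is back on its starting side, with the left pad at 0.071 and the right at 0.106. The cell is in the right tray and the arm is clear.

```bash
python3 -c "
from bench import *
print(job_done())"
```

```text
the job is handed in; nothing more can be done
None
```

The failed cell rolled down into the right tray, the gate is rocked back to feed the left chute as at the start, and the job is handed in at 13.2 s; the first gate press and two cell pushes fell short (peak about 19 N) and were redone.

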